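Load a power adapter into the test cradle

ROBOT

A 7-joint arm with a two-finger parallel gripper is mounted at the origin on a cart in front of the work surface, level with it; the furniture and walls round the work are solid. World frame = base frame: x ahead of the robot, y to its left, z up, the work surface at z = 0. Lengths are in m, angles in rad, forces in N, time in s.
With the tool pointing down it reaches from about 0.35 to 0.9 m from the base axis. Payload 8.1 kg.
Tool frame: the origin (TCP) lies midway between the tips of the shut fingers; the grasp point (between the pads) lies arm.grasp_offset behind it (arm.grasp_offset is the distance from the TCP to the grasp point, in m); z points along the fingers, y is the line along which they close (so a half turn about z gives the same grasp; the last joint's range is limited). The gripper opens to 92 mm and grips with 3 to 60 N. Pads are 19 mm wide; open, the fingers measure 130 mm over their backs; the gripper's body (75 mm by 190 mm) begins 47 mm behind the grasp point.
Start: joints at [1.029, 0.434, 0.025, 1.573, -0.012, 1.134, -0.075], TCP at [0.266, -0.566, 0.227] pointing down, gripper open.
Joint ranges: [-2.62, 2.62], [-0.44, 2.09], [-1.27, 1.32], [0.08, 2.57], [-1.32, 4.46], [0.12, 2], [-2.74, 2.74]. Speed limits (rad/s): [2.22, 2.22, 3.01, 3.01, 3.14, 3.14, 3.14].

INTERFACE

Orientations are given as a rotation vector (axis times angle).
In Python, from cell import observe, imaging, arm gives the robot as it stands.
- The arm moves only by the tool apply_moves, never from a script. Its argument "commands" is a list of rows, each a list of 5 numbers: the opening in per cent of the stroke, from 0 (shut) to 100 (fully open), then the shift along the world's x, y, z in units of 0.06 m (1.0 is 0.06 m), then the turn about the world's z in units of 0.5 rad (1.0 is 0.5 rad). A call has 1 to 12 rows; each row shifts and turns the commanded pose from where the row before left it; what a row does not reach is not made up. A row lasts 1/8 s, in which the tool goes at most 62.5 mm and 10.7 degrees, less where a joint would pass 70% of its speed; a pose out of reach is approached as far as the arm can. A call with a number of a shift or a turn outside -1 to 1 is refused whole. A call with a gripper value outside its range is refused whole. The fingers move at their own pace and stop on an object; "newtons" is the grip in N (left out, the last holds). Time passes only in rows, so rows that do not move let the fingers close. It gives the time, the measured TCP pose, the force, the opening and the grip force at its end, in the units of the state.
- observe(): the state, without advancing time (a new reading comes with each control period).
- imaging.get_image(name): name is "side" or "top" or "wrist"; returns (picture, depth): 400x640x3 uint8, red, green, blue; 400x640 float32, m along the optical axis (not along the pixel's ray), 0 where there is no reading.
- imaging.camera_params(name): a dict with "camera_matrix" (3x3 intrinsics, pixels), "origin" and "rotation" of the camera in the world; the wrist camera has in their place "tool_from_camera" (4x4, takes a point from camera to tool coordinates, whose origin is the TCP and whose axes are the flange's). Camera axes: x right, y up, looking along -z (the intrinsics and any distortion apply to the point x, -y, -z); pixel columns grow to the right and rows downward; lengths in m; the calibration is good to about 2 mm. A picture is of the moment at which its call begins: read the wrist's pose just before it. camera_params takes no time and is no camera call.
- arm.sign_off(): hands the job in; it is judged then, once.
The state is a dict: "clock": time; "joints": joint angles; "dq": joint speeds; "joint_efforts": joint torques, N m; "position": TCP position; "ee_rot": TCP orientation; "force": force on the tool from outside, world axes, zero at the start; "ft_torque": the same for the moment, N m; "width": opening from 0.0 (shut) to 1.0 (fully open); "gripper_force": force on a finger pad.
Only numpy, scipy, OpenCV 4.12 (cv2) and the standard library are available. Lean on these libraries where they do the work, as an engineer would, in place of code of your own. Each camera call takes 0.05 s, during which the arm holds its last target. There are 200 camera calls.

TASK

Load the small black wall adapter that lies by itself on the clear part of the bench (not one from the heap of cables) into the aluminium test cradle: press the adapter's blank back end against the spring-loaded plunger plate and lower its plug end behind the low stop bar, so that it lies flat on the cradle's floor, square between plunger and stop bar, and keeps the plunger pushed in after you let go. Leave the spool, tape roll, tin and bottle where they are.

Things in the scene. Friction and masses are not known exactly. Their poses are not given: they have to be found in the camera images.
- adapter: Black wall adapter lying flat, about 70 g. Block 32 mm wide (x), 52 mm long (y from -32 at the blank back end to +20 at the plug end), 26 mm high; two contact prongs at mid height stand out of the plug end to y = +32 (not solid). Origin on the underside; z up. Pinch it across its 32 mm width, at the middle of the block (y = -6 mm).
- plug_end (a point): Centre of the adapter's plug end face, the one with the prongs: 20 mm along the adapter's +y from its origin, 13 mm above its underside.
- cradle: Aluminium test cradle fixed to the bench: base plate 78 mm wide (x), 150 mm long (y -88 to +62 mm), 12 mm thick; its top is the floor for the adapter. Origin at bench level, below the middle of a loaded adapter's block; z up; +y runs from plunger to stop bar. Grey switch housing 46 mm wide at y -76 to -46 mm (a 3 mm brass bush in front), top 46 mm above the bench. No side walls.
- stop_bar (a point): Middle of the upper inner edge of the dark steel stop bar on the cradle: at y = +26 mm in the cradle's frame, 9 mm above the floor (21 mm above the bench). The bar is 56 mm wide across x and 12 mm thick.
- seat (a point): The place on the cradle's floor where the adapter's origin belongs when it is loaded: 6 mm along the cradle's +y from its origin, 12 mm above the bench. Axes as the cradle's: the loaded adapter's axes agree with them (plug end toward +y).
- plunger_face (a point): Centre of the front face of the plunger's upright steel plate, 28 mm wide and 24 mm high (3 to 27 mm above the cradle's floor), flat, facing the cradle's +y. With the plunger out it stands at y = -19 mm in the cradle's frame, so the gap to the stop bar is 45 mm, 7 mm less than the adapter's length.
- plunger (a joint): How far the plunger is pushed in, m: 0 out, 0.014 at its end; moves along the cradle's -y. Spring: 1 N when out, 2.8 N at 0.007, 4.5 N at the end. A loaded adapter holds it at 0.007; to pass the stop bar the adapter must push it a little further, 0.009 to 0.013. On release the spring slides the adapter against the bar.
- spool: Bystander: blue and white solder spool standing on its flange, 55 mm wide, 47 mm high; origin under its centre.
- tape: Bystander: roll of black tape lying flat, 62 mm wide, 19 mm high; origin under its centre.
- tin: Bystander: flat round tin with a green lid, 50 mm wide, 18 mm high; origin under its centre.
- flux_bottle: Bystander: white squeeze bottle with a red pointed nozzle, 51 mm wide, 140 mm high; origin under its centre.
There are look-alikes about, which are no part of the job. What is shaped like the adapter but orange or turquoise is not meant.

How it is judged:
By the outcome, as a careful person would: the job done as asked, in the order asked, and still so for the second after the job is handed in, with the robot touching nothing.
It also fails if it takes over 35 s, if anything falls off the work surface, if the arm or the gripper's body presses on something with over 40 N, if the wrist force passes 120 N, or if a joint passes its speed limit or range.

## Working session

There is one attempt and no reset: what is moved stays moved. The work goes in short steps, Python scripts to look and compute and a tool call to move; the robot and the scene stay as the last step left them, time stands still between calls to the robot, and variables do not carry over. Pictures are saved under pics/ and viewed, at most 10 in all, crops included, and the job is handed in when it is done.

Besides the shell and the picture viewer there is one more tool, called after "Emit:" as a command line: name --pt "numbers of a row" for each row, then --argument value for the rest. apply_moves: Moves the arm, as the interface text tells. Its arguments: {"type":"object","properties":{"commands":{"type":"array"},"newtons":{"type":"number"}},"required":["commands"]}

```bash
mkdir -p pics; ls; cat > h.py <<'E'
import numpy as np, cv2
from cell import observe, imaging, arm
def grab(n,tag):
    s=observe(); im,d=imaging.get_image(n); np.savez(f'pics/{tag}.npz',im=im,d=d,p=s['position'],r=s['ee_rot'])
    cv2.imwrite(f'pics/{tag}.png',im[...,::-1]); return im,d,s
E
python3 - <<'E'
from h import *
for n in ('top','side'):
    grab(n,n); print(n,imaging.camera_params(n))
print(imaging.camera_params('wrist')); print(observe()); print(arm.grasp_offset)
a=cv2.imread('pics/top.png');b=cv2.imread('pics/side.png')
E
```

```text
pics
top {'camera_matrix': array([[396.99688605,   0.        , 321.42504712],
       [  0.        , 396.99688605, 200.19453757],
       [  0.        ,   0.        ,   1.        ]]), 'origin': array([ 0.40739759, -0.07365626,  1.11855958]), 'rotation': array([ 0.07767893, -0.05370985, -1.55864031])}
side {'camera_matrix': array([[450.72493771,   0.        , 319.23403226],
       [  0.        , 450.72493771, 200.78525595],
       [  0.        ,   0.        ,   1.        ]]), 'origin': array([0.48131745, 0.88402736, 0.45339546]), 'rotation': array([-0.00560132, -1.71595789, -2.59725129])}
{'camera_matrix': array([[348.29612655,   0.        , 323.64850757],
       [  0.        , 348.29612655, 197.25312956],
       [  0.        ,   0.        ,   1.        ]]), 'tool_from_camera': array([[ 5.07085526e-04,  9.58617651e-01,  2.84696226e-01,
         7.70838008e-02],
       [ 9.99999871e-01, -4.74809632e-04, -1.82385862e-04,
         3.29568265e-04],
       [-3.96617960e-05,  2.84696282e-01, -9.58617768e-01,
        -1.58891576e-01],
       [ 0.00000000e+00,  0.00000000e+00,  0.00000000e+00,
         1.00000000e+00]])}
{'clock': 0.1, 'joints': array([ 1.02942308,  0.43511683,  0.02494777,  1.57403129, -0.01157666,
        1.13399695, -0.07509161]), 'dq': array([-2.79014446e-04, -1.11391554e-03,  1.05831332e-03, -4.52706791e-03,
       -1.89666084e-05,  1.53022814e-03, -1.15524459e-03]), 'joint_efforts': array([ 4.10390116e-03, -6.69127321e+01,  9.89058316e-01, -3.15147936e+01,
       -6.03782432e-02,  3.74816428e-02,  7.52641904e-05]), 'position': array([ 0.26527538, -0.56538887,  0.22603608]), 'ee_rot': array([-3.06499613e+00, -6.83373925e-01,  6.89806023e-04]), 'force': array([0.10646511, 0.5489678 , 0.1498913 ]), 'ft_torque': array([-0.01382209,  0.01700171,  0.0393714 ]), 'gripper_force': 0.0, 'width': 1.0040015915519125}
0.0188
```

View pics/top.png

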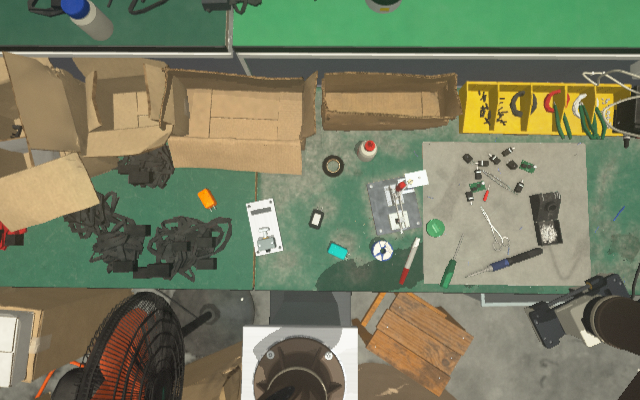

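View pics/side.png

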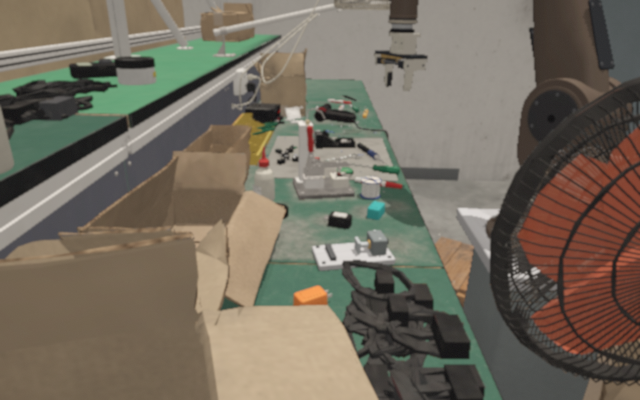

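The top view shows the black adapter near (316,218). The cradle is near (265,228), with its housing at the lower end and stop bar at the upper end. The orange (206,198) and turquoise (338,251) look-alikes are separate. The side view agrees. Next I'll zoom in.

```bash
cat >> h.py <<'E'
from scipy.spatial.transform import Rotation as R
def cam(n,p=None,r=None):
    c=imaging.camera_params(n)
    if n!='wrist': return c['camera_matrix'],R.from_rotvec(c['rotation']).as_matrix(),c['origin']
    T=c['tool_from_camera'];Rt=R.from_rotvec(r).as_matrix()
    return c['camera_matrix'],Rt@T[:3,:3],Rt@T[:3,3]+p
def ray(C,uv,z):
    K,Rc,o=C; uv=np.atleast_2d(np.asarray(uv,float))
    d=np.c_[(uv[:,0]-K[0,2])/K[0,0],-(uv[:,1]-K[1,2])/K[1,1],-np.ones(len(uv))]@Rc.T
    return o+d*((z-o[2])/d[:,2])[:,None]
def proj(C,P):
    K,Rc,o=C; q=(np.atleast_2d(P)-o)@Rc; return np.c_[K[0,2]-K[0,0]*q[:,0]/q[:,2],K[1,2]+K[1,1]*q[:,1]/q[:,2]]
E
python3 - <<'E'
from h import *
im=cv2.imread('pics/top.png'); c=im[185:265,235:355]
cv2.imwrite('pics/c1.png',cv2.resize(c,None,fx=6.5,fy=6.5,interpolation=cv2.INTER_CUBIC))
C=cam('top')
print(ray(C,[(316,218)],.026),ray(C,[(265,228)],.012),ray(C,[(206,198),(338,251),(382,250),(333,165),(368,148)],.02))
E
```

```text
[[ 0.44972372 -0.04205365  0.026     ]] [[0.42081728 0.10016128 0.012     ]] [[ 0.50231921  0.26588048  0.02      ]
 [ 0.36004286 -0.10347532  0.02      ]
 [ 0.36425981 -0.22403548  0.02      ]
 [ 0.59867364 -0.08752769  0.02      ]
 [ 0.64775525 -0.18516007  0.02      ]]
```

View pics/c1.png

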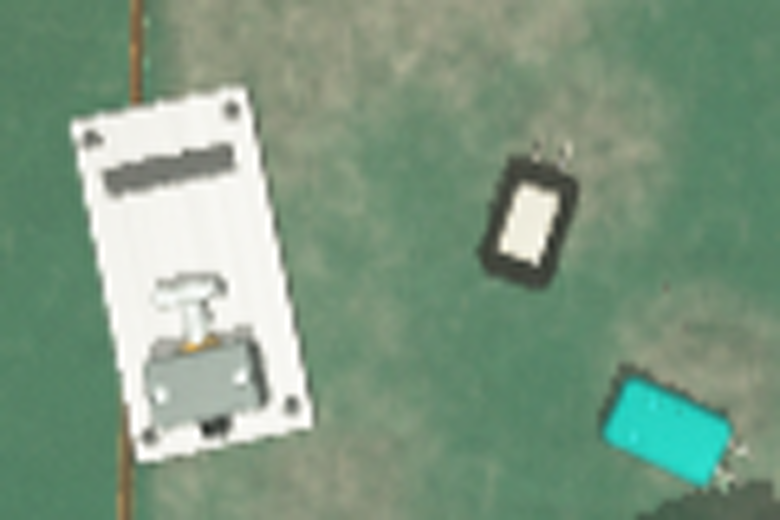

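Adapter plug end points up and slightly right in the crop; the cradle's stop bar is at the top and its plunger below. I'll move the wrist camera over both.

Emit:
apply_moves --pt "100 0 0.5 0.5 -0.2" --pt "100 0.1 0.8 0.3 -0.2" --pt "100 0.2 0.9 0 -0.2" --pt "100 0.2 0.9 0 -0.2" --pt "100 0.2 0.9 0 -0.2" --pt "100 0.2 0.9 0 0" --pt "100 0.2 0.9 0 0" --pt "100 0.2 0.9 0 0" --pt "100 0.2 0.9 0 0" --pt "100 0.2 0.9 0 0" --pt "100 0.2 0.7 0 0" --pt "100 0 0 0 0"

```text
clock: 1.6
position: [0.3798, -0.0109, 0.2747]
ee_rot: [-3.14, 0.087, -0.0]
force: [-0.6, -0.8, -0.7]
width: 1.0
gripper_force: 0.0
```

```bash
python3 - <<'E'
from h import *
import time
im,d,s=grab('wrist','w1')
print(s['position'],s['ee_rot'],s['dq'].round(3))
E
```

```text
[ 0.37984743 -0.01088305  0.27474053] [-3.13968366e+00  8.72315063e-02 -2.50175424e-04] [ 0.041 -0.005  0.073  0.019  0.017  0.008  0.056]
```

View pics/w1.png

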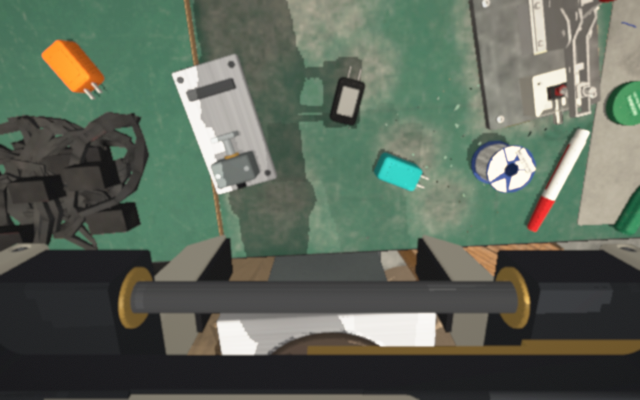

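The wrist view shows the adapter at (347,98) with prongs at the top, and the cradle plate at about (224,125) with the bar at (212,90) and housing at (235,168). Now I'll measure both.

```bash
cat >> h.py <<'E'
def rect(C,mask,z):
    n,l,st,_=cv2.connectedComponentsWithStats(mask.astype(np.uint8)); k=1+np.argmax(st[1:,4])
    cs,_=cv2.findContours((l==k).astype(np.uint8),cv2.RETR_EXTERNAL,cv2.CHAIN_APPROX_NONE)
    c=max(cs,key=len)[:,0,:]; w=ray(C,c,z)[:,:2]
    (cx,cy),(a,b),t=cv2.minAreaRect((w*1000).astype(np.float32))
    if a<b: a,b,t=b,a,t+90
    t=(t+90)%180-90  # long-axis direction, deg from world x
    return np.array([cx,cy,t,a,b]).round(2),st[k]
def win(shape,u0,u1,v0,v1):
    m=np.zeros(shape,bool); m[v0:v1,u0:u1]=True; return m
def masks(im):
    h=cv2.cvtColor(im,cv2.COLOR_RGB2HSV).astype(int); return h[...,0],h[...,1],h[...,2]
E
python3 - <<'E'
from h import *
for tag,n,wc,wa in (('w1','wrist',(165,285,45,200),(320,375,60,135)),('top','top',(240,290,192,262),(303,328,200,235))):
    f=np.load(f'pics/{tag}.npz'); im=f['im']; C=cam(n,f['p'],f['r']); H,S,V=masks(im)
    m=(S<60)&win(S.shape,*wc)&(V>70); print(tag,'cradle',rect(C,m,.012))
    a=(V<70)&win(S.shape,*wa)
    if n=='wrist': a&=(S<90)
    print('adapter top/bottom',rect(C,a,.026),rect(C,a,0)[0])
    l=(S<60)&(V>110)&win(S.shape,*wa)
    print('label',rect(C,l,.026))
    o=np.hstack([im,np.dstack([m*255,a*255,l*255])]).astype(np.uint8)
    cv2.imwrite(f'pics/m_{tag}.png',o[wc[2]-10:wc[3]+10,:])
E
```

```text
w1 cradle (array([425.47,  96.16,  -3.16, 179.85, 130.42]), array([  171,    45,   114,   155, 13701], dtype=int32))
adapter top/bottom (array([447.06, -41.02, -17.77,  50.48,  32.72]), array([329,  77,  35,  49, 704], dtype=int32)) [446.43 -42.65 -17.77  53.7   34.81]
label (array([458.52, -62.33,  -0.8 ,  62.99,  18.84]), array([357,  60,  18,  60, 757], dtype=int32))
top cradle (array([425.66,  95.03,   1.07, 192.52, 123.5 ]), array([ 245,  192,   45,   70, 2609], dtype=int32))
adapter top/bottom (array([448.78, -56.38, -17.77,   8.7 ,   1.74]), array([321, 217,   2,   4,   4], dtype=int32)) [449.77 -55.97 -17.77   8.9    1.78]
label (array([463.57, -39.01,   0.61,  71.68,  66.33]), array([303, 200,  25,  27, 370], dtype=int32))
```

```bash
python3 - <<'E'
from h import *
f=np.load('pics/w1.npz'); im=f['im']; H,S,V=masks(im)
for v in (70,100,125,150):
    print(v,[(u,H[v,u],S[v,u],V[v,u]) for u in range(172,290,8)])
E
```

```text
70 [(172, np.int64(74), np.int64(94), np.int64(122)), (180, np.int64(42), np.int64(15), np.int64(168)), (188, np.int64(20), np.int64(6), np.int64(246)), (196, np.int64(17), np.int64(8), np.int64(229)), (204, np.int64(15), np.int64(11), np.int64(182)), (212, np.int64(15), np.int64(11), np.int64(179)), (220, np.int64(20), np.int64(12), np.int64(189)), (228, np.int64(15), np.int64(11), np.int64(185)), (236, np.int64(19), np.int64(11), np.int64(186)), (244, np.int64(48), np.int64(36), np.int64(93)), (252, np.int64(38), np.int64(33), np.int64(94)), (260, np.int64(41), np.int64(29), np.int64(98)), (268, np.int64(51), np.int64(34), np.int64(98)), (276, np.int64(51), np.int64(36), np.int64(98)), (284, np.int64(65), np.int64(48), np.int64(91))]
100 [(172, np.int64(73), np.int64(87), np.int64(126)), (180, np.int64(71), np.int64(68), np.int64(135)), (188, np.int64(19), np.int64(13), np.int64(220)), (196, np.int64(20), np.int64(12), np.int64(197)), (204, np.int64(19), np.int64(11), np.int64(179)), (212, np.int64(17), np.int64(13), np.int64(183)), (220, np.int64(19), np.int64(11), np.int64(179)),
[... 1195 characters left out ...]
131)), (180, np.int64(73), np.int64(90), np.int64(128)), (188, np.int64(73), np.int64(92), np.int64(128)), (196, np.int64(72), np.int64(86), np.int64(130)), (204, np.int64(15), np.int64(4), np.int64(249)), (212, np.int64(23), np.int64(4), np.int64(249)), (220, np.int64(18), np.int64(5), np.int64(248)), (228, np.int64(45), np.int64(6), np.int64(181)), (236, np.int64(18), np.int64(16), np.int64(159)), (244, np.int64(19), np.int64(12), np.int64(177)), (252, np.int64(15), np.int64(10), np.int64(149)), (260, np.int64(19), np.int64(11), np.int64(182)), (268, np.int64(40), np.int64(14), np.int64(107)), (276, np.int64(67), np.int64(55), np.int64(83)), (284, np.int64(68), np.int64(60), np.int64(81))]
```

Emit:
apply_moves --pt "100 0 0.5 -0.5 0" --pt "100 0 0.5 -0.6 0" --pt "100 0 0 -0.4 0" --pt "100 0 0 0 0" --pt "100 0 0 0 0"

```text
clock: 2.28
position: [0.38, 0.0453, 0.1855]
ee_rot: [3.14, -0.099, 0.001]
force: [0.4, 0.1, -0.7]
width: 0.996
gripper_force: 0.0
```

```bash
python3 - <<'E'
from h import *
im,d,s=grab('wrist','w2')
for tag,n,wc in (('w1','wrist',(165,285,45,200)),('top','top',(240,290,192,262))):
    f=np.load(f'pics/{tag}.npz'); im=f['im']; C=cam(n,f['p'],f['r']); H,S,V=masks(im)
    m=(S<25)&win(S.shape,*wc)&(V>140); print(tag,'cradle',rect(C,m,.012))
E
```

```text
w1 cradle (array([424.57, 103.68,  12.57, 151.1 ,  78.12]), array([ 172,   55,  103,  140, 6566], dtype=int32))
top cradle (array([425.33, 102.75,  12.56, 150.7 ,  77.43]), array([ 246,  198,   37,   58, 1370], dtype=int32))
```

View pics/w2.png

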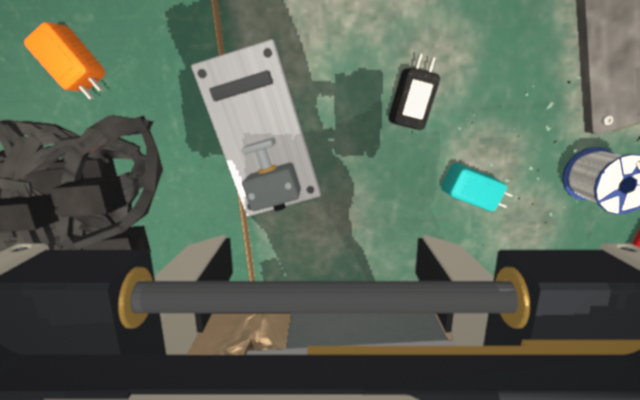

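View w2: adapter at (415,97) with prongs up and label (418,99). Cradle plate is (192–320, 40–215), stop bar (241,85), plunger plate (259,145).

```bash
cat > meas.py <<'E'
from h import *
def run(tag,n,wc,wb,wa):
    f=np.load(f'pics/{tag}.npz'); im=f['im']; C=cam(n,f['p'],f['r']); H,S,V=masks(im)
    if wc:
        m=(S<30)&win(S.shape,*wc)&(V>120); r,st=rect(C,m,.012); print('cradle',r,st)
        t=np.radians(r[2]); u=np.array([np.cos(t),np.sin(t)]); o=r[:2]+13*u; print('origin',o,'seat',o+6*u,'bar edge',o+26*u)
    if wb: print('bar top',rect(C,(V<75)&win(S.shape,*wb),.021))
    if wa:
        a=(V<60)&(S<110)&win(S.shape,*wa); print('adapter',rect(C,a,.026),rect(C,a,.0)[0])
        print('label',rect(C,(S<50)&(V>150)&win(S.shape,wa[0]+8,wa[1]-8,wa[2]+12,wa[3]-5),.026))
E
python3 - <<'E'
from meas import *
run('w2','wrist',(185,330,35,220),(208,275,68,104),(385,445,62,132))
E
```

```text
cradle [424.91 103.47  12.45 150.88  78.94] [  191    39   130   177 10493]
origin [437.60429869 106.27263818] seat [443.46320578 107.5661635 ] bar edge [462.99289607 111.87791455]
bar top (array([477.61,  87.68,   0.  ,   0.  ,   0.  ]), array([268,  73,   1,   1,   1], dtype=int32))
adapter (array([447.96, -28.07,   3.86,  51.07,  24.59]), array([389,  68,  29,  60, 695], dtype=int32)) [447.23 -33.65   3.86  55.24  26.59]
label (array([447.33, -41.86, -17.21,  31.25,  19.37]), array([403,  79,  30,  41, 812], dtype=int32))
```

Emit:
apply_moves --pt "100 0.4 -0.5 -0.4 -0.25" --pt "100 0.4 -0.5 -0.5 -0.235" --pt "100 0.32 -0.45 -0.4 0" --pt "100 0 0 0 0" --pt "100 0 0 0 0" --pt "100 0 0 0 0"

```text
clock: 3.08
position: [0.447, -0.0401, 0.1078]
ee_rot: [-3.105, 0.474, -0.003]
force: [0.5, -0.8, 0.6]
width: 1.002
gripper_force: 0.0
```

```bash
python3 - <<'E'
from h import *
im,d,s=grab('wrist','w3'); print(s['position'],s['ee_rot'])
C=cam('wrist',s['position'],s['ee_rot'])
t=np.radians(-17.5);u=np.array([np.cos(t),np.sin(t)]);w=np.array([-u[1],u[0]]);c=np.array([.4473,-.0417])
for a,b in((26,16),(26,-16),(-26,-16),(-26,16)): 
    p=c+(a*u+b*w)/1000; q=proj(C,[[*p,.026]])[0]; print(q); cv2.circle(im,tuple(int(x) for x in q.round()),2,(255,0,0),-1)
cv2.imwrite('pics/w3o.png',im[...,::-1])
E
```

```text
[ 0.44696784 -0.04014919  0.10778783] [-3.10548252e+00  4.73772045e-01 -2.57168259e-03]
[302.75798916 168.77955855]
[348.21834798 168.92107359]
[346.60714466 237.3626216 ]
[303.72114519 237.23611259]
```

View pics/w3o.png

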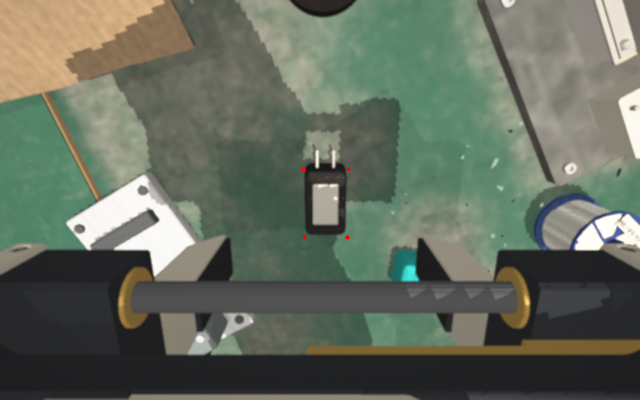

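Image w3o: the adapter at (305–347, 164–235) matches the predicted outline (red dots) to within about 1–2 mm, and the yaw is aligned. I'll descend and grip.

Emit:
apply_moves --pt "100 0.0 -0.02 -0.6 0" --pt "100 0 0 -0.6 0" --pt "100 0 0 -0.4 0" --pt "100 0 0 -0.12 0" --pt "100 0 0 0 0" --pt "100 0 0 0 0" --pt "20 0 0 0 0" --pt "20 0 0 0 0" --pt "20 0 0 0 0" --pt "20 0 0 0 0" --pt "20 0 0 0 0" --newtons 40

```text
clock: 4.5
position: [0.4467, -0.042, 0.0035]
ee_rot: [3.105, -0.475, -0.0]
force: [0.1, 0.1, -0.2]
width: 0.504
gripper_force: 0.0
```

Emit:
apply_moves --pt "20 0 0 0 0" --pt "20 0 0 0 0" --pt "20 0 0 0 0" --pt "20 0 0 0 0"

```text
clock: 5.0
position: [0.4467, -0.042, 0.0035]
ee_rot: [3.105, -0.475, -0.0]
force: [0.2, 0.6, -0.9]
width: 0.341
gripper_force: 40.0
```

Emit:
apply_moves --pt "20 0 0 0.4 0" --pt "20 0 0 0.6 0" --pt "20 0 0.3 0.6 0.2" --pt "20 0 0.6 0 0.25" --pt "20 0 0.6 0 0.3" --pt "20 -0.04 0.6 0 0.3" --pt "20 0 0.4 0 0" --pt "20 0 0 0 0" --pt "20 0 0 0 0" --pt "20 0 0 0 0"

```text
clock: 6.25
position: [0.4443, 0.1067, 0.0994]
ee_rot: [3.122, 0.344, -0.001]
force: [0.3, -1.0, -0.7]
width: 0.349
gripper_force: 40.0
```

```bash
python3 - <<'E'
from h import *
im,d,s=grab('wrist','w4'); print(s['position'],s['ee_rot'],s['force'],s['width'])
C=cam('wrist',s['position'],s['ee_rot'])
o=np.array([.4376,.1063]);t=np.radians(12.5);u=np.array([np.cos(t),np.sin(t)]);w=np.array([-u[1],u[0]])
im=im.copy()
for a,b,z in((62,39,.012),(62,-39,.012),(26,28,.021),(26,-28,.021),(38,28,.021),(38,-28,.021)):
    q=proj(C,[[*(o+(a*u+b*w)/1000),z]])[0]; cv2.circle(im,tuple(int(x) for x in q.round()),2,(255,0,0),-1)
# predicted adapter if centred on TCP
a2=2*np.arctan2(s['ee_rot'][1],s['ee_rot'][0]);v=np.array([np.cos(a2),np.sin(a2)]);n=np.array([-v[1],v[0]]); print('yaw',np.degrees(a2))
e=s['position'];r=e[:2]-o; print('TCP in cradle y,x(mm)',r@u*1000,-r@w*1000)
for a,b in((26,16),(26,-16),(-26,-16),(-26,16)):
    q=proj(C,[[*(e[:2]+(a*v+b*n)/1000),e[2]+.0225]])[0]; print(q); cv2.circle(im,tuple(int(x) for x in q.round()),2,(0,0,255),-1)
cv2.imwrite('pics/w4o.png',cv2.resize(im[50:330,160:500,::-1],None,fx=2.1,fy=2.1,interpolation=cv2.INTER_CUBIC))
E
```

```text
[0.44427888 0.10673208 0.09940208] [ 3.12202106e+00  3.43918241e-01 -6.95243307e-04] [ 0.27644914 -0.97765817 -0.69313896] 0.34860549413587305
yaw 12.572581632941361
TCP in cradle y,x(mm) 6.6140831437249625 1.0237329218639002
[284.56689208 221.74442336]
[361.27400707 221.7599893 ]
[357.73249251 327.89023066]
[288.12891592 327.89497956]
```

View pics/w4o.png

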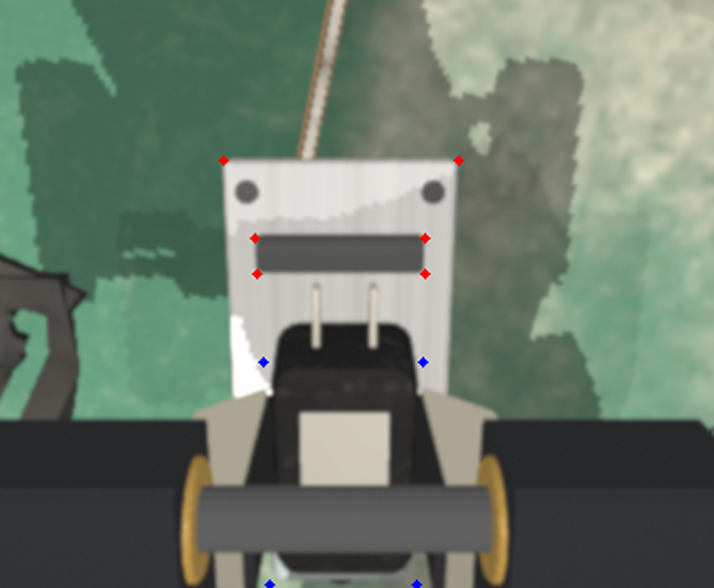

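w4o: the cradle's predicted corners (red) coincide with the plate corners and bar. The held adapter is square, with its top front edge at about row 368 of the crop, plug-face lower edge at about row 325 and prong tips at about row 285. I'll work out the in-hand y offset from those.

```bash
python3 - <<'E'
from h import *
f=np.load('pics/w4.npz'); e=f['p'];C=cam('wrist',e,f['r']);d=f['d'];im=f['im']
t=np.radians(12.57);v=np.array([np.cos(t),np.sin(t)])
for nm,a,z in(('plug low',26,-.0035),('prong tip',38,.0095),('prong tip top',38,.0115),('back top',-26,.0225)):
    r=[proj(C,[[*(e[:2]+(a+k)*v/1000),e[2]+z]])[0][1] for k in(0,1)]; print(nm,r)
g=cv2.cvtColor(im,cv2.COLOR_RGB2GRAY).astype(int)
for u in (310,311,338): print(u,g[178:215,u])
print('col320',list(zip(range(196,234),g[196:234,324],d[196:234,324].round(4))))
K,Rc,o=C
for u in(315,324,333):
  for vv in(240,215,208):
    z=d[vv,u]; q=np.array([(u-K[0,2])/K[0,0]*z,-(vv-K[1,2])/K[1,1]*z,-z]); P=Rc@q+o; print(u,vv,(P[:2]-e[:2])@v*1000,(P[2]-e[2])*1000)
E
```

```text
plug low [np.float64(202.99444997679322), np.float64(201.03960001805072)]
prong tip [np.float64(185.99525017021074), np.float64(183.80739472391923)]
prong tip top [np.float64(187.15694647391894), np.float64(184.94370090054372)]
back top [np.float64(327.8926050245797), np.float64(326.03716291925366)]
310 [ 92 123 165 191 198 193 182 166 165 180 201 212 214 212 212 212 212 211
 211 210 207 205 204 202 202 200 199 197 196 194 192 191 189 189 191 189
 167]
311 [ 92 124 166 192 198 194 184 171 167 175 189 198 201 199 200 200 201 201
 199 197 195 194 193 192 191 188 183 181 180 179 177 175 173 171 172 171
 153]
338 [ 93 124 166 192 199 196 185 169 166 182 201 210 210 211 210 209 207 206
 205 205 205 205 205 206 203 197 191 189 189 188 186 186 185 184 184 180
 160]
col320 [(196, np.int64(199), np.float32(0.2567)), (197, np.int64(200), np.float32(0.2549)), (198, np.int64(199), np.float32(0.2551)), (199, np.int64(200), np.float32(0.2559)), (200, np.int64(200), np.float32(0.2556)), (201, np.int64(197), np.float32(0.2576)), (202, np.int64(182), np.float32(0.2569)), (203, np.int64(142), np.float
[... 943 characters left out ...]
.1456)), (227, np.int64(48), np.float32(0.146)), (228, np.int64(46), np.float32(0.1466)), (229, np.int64(47), np.float32(0.1453)), (230, np.int64(48), np.float32(0.1464)), (231, np.int64(51), np.float32(0.146)), (232, np.int64(55), np.float32(0.1458)), (233, np.int64(58), np.float32(0.1456))]
315 240 18.443132623417014 24.07526163079575
315 215 25.43641062152226 12.476580081232077
315 208 25.819302420194578 3.730518641432798
324 240 17.720621375205532 22.416965926609315
324 215 25.802004749250997 13.506644083443195
324 208 25.974744077793016 4.195767366934181
333 240 18.336412015219658 23.82688254580599
333 215 25.705897939403492 13.2318985725121
333 208 25.873187959439065 3.8855790399060646
```

Emit:
apply_moves --pt "20 0.09 0.037 0 0" --pt "20 0 0 -0.4 0" --pt "20 0 0 -0.4 0" --pt "20 0 0 -0.3 0" --pt "20 0 0 -0.1 0" --pt "20 0 0 0 0" --pt "20 0 0 0 0"

```text
clock: 7.18
position: [0.4503, 0.1104, 0.0282]
ee_rot: [-3.122, -0.347, -0.002]
force: [0.3, -0.5, -1.1]
width: 0.343
gripper_force: 40.0
```

```bash
cat > st.py <<'E'
from h import *
s=observe();o=np.array([.4376,.1063]);t=np.radians(12.5);u=np.array([np.cos(t),np.sin(t)]);w=np.array([-u[1],u[0]])
r=(s['position'][:2]-o)*1000; print('y',r@u,'x',-r@w,'z',s['position'][2],'Fy',s['force'][:2]@u,'Fz',s['force'][2],'yaw',np.degrees(2*np.arctan(s['ee_rot'][1]/s['ee_rot'][0])))
E
python3 st.py
```

```text
y 13.256532937677306 x -1.23611014819673 z 0.028171971007108686 Fy 0.2233091807661714 Fz -1.0895116032580994 yaw 12.665283904579244
```

Emit:
apply_moves --pt "20 -0.068 -0.035 -0.015 0" --pt "20 -0.068 -0.016 0 0" --pt "20 -0.068 -0.015 0 0" --pt "20 -0.068 -0.015 0 0" --pt "20 0 0 0 0" --pt "20 0 0 0 0"

```text
clock: 7.92
position: [0.434, 0.1055, 0.0268]
ee_rot: [-3.122, -0.347, -0.001]
force: [4.8, -0.6, 0.6]
width: 0.343
gripper_force: 40.0
```

```bash
python3 st.py; python3 - <<'E'
from h import *
im,d,s=grab('wrist','w5'); cv2.imwrite('pics/w5o.png',cv2.resize(im[100:330,160:500,::-1],None,fx=2.1,fy=2.1,interpolation=cv2.INTER_CUBIC))
E
```

```text
y -3.728516845424471 x 0.012634765524010882 z 0.026813932342772104 Fy 4.594897335742176 Fz 0.5999829408013616 yaw 12.667340989023517
```

View pics/w5o.png

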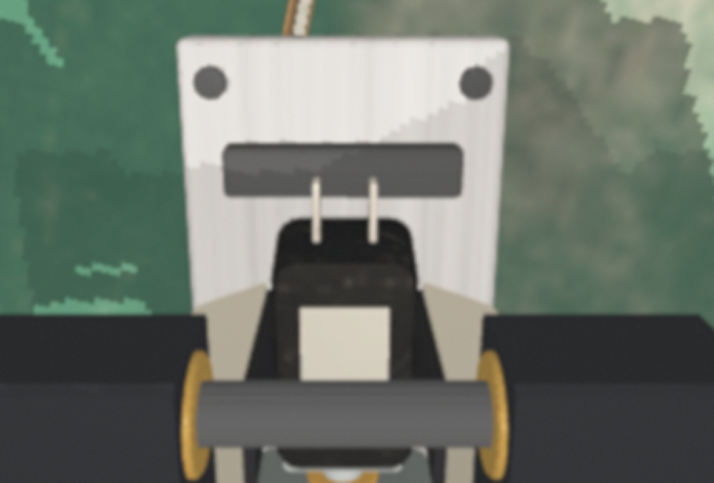

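w5o: plug lower edge at row 219 and bar inner edge at row 197, so there is a clear gap of 4–5 mm. There is no slip, and the spring force is about 4.5 N. I'll lower behind the bar.

Emit:
apply_moves --pt "20 0.013 0.003 0 0" --pt "20 0 0 -0.06 0" --pt "20 0 0 -0.06 0" --pt "20 0 0 -0.05 0" --pt "20 0 0 -0.01 0" --pt "20 0 0 0 0" --pt "20 0 0 0 0"

```text
clock: 8.85
position: [0.434, 0.1055, 0.0158]
ee_rot: [-3.122, -0.347, 0.0]
force: [3.5, 1.0, -3.3]
width: 0.348
gripper_force: 40.0
```

```bash
python3 st.py
```

```text
y -3.6385479443996367 x -0.019280453211936166 z 0.015761025965534112 Fy 3.6441676020560694 Fz -3.273676045752178 yaw 12.675354265508188
```

Emit:
apply_moves --pt "20 0 0 -0.01 0" --pt "20 0 0 0 0" --pt "20 0 0 0 0"

```text
clock: 9.22
position: [0.4343, 0.1056, 0.0155]
ee_rot: [3.122, 0.347, 0.001]
force: [1.8, 1.2, 6.0]
width: 0.347
gripper_force: 40.0
```

```bash
python3 st.py; python3 - <<'E'
from h import *
im,d,s=grab('wrist','w6'); cv2.imwrite('pics/w6o.png',cv2.resize(im[100:330,160:500,::-1],None,fx=2.1,fy=2.1,interpolation=cv2.INTER_CUBIC))
E
```

```text
y -3.410364634870372 x -0.012863880073968437 z 0.015496771190728526 Fy 2.0099911361884404 Fz 6.029952316099237 yaw 12.678908783545243
```

View pics/w6o.png

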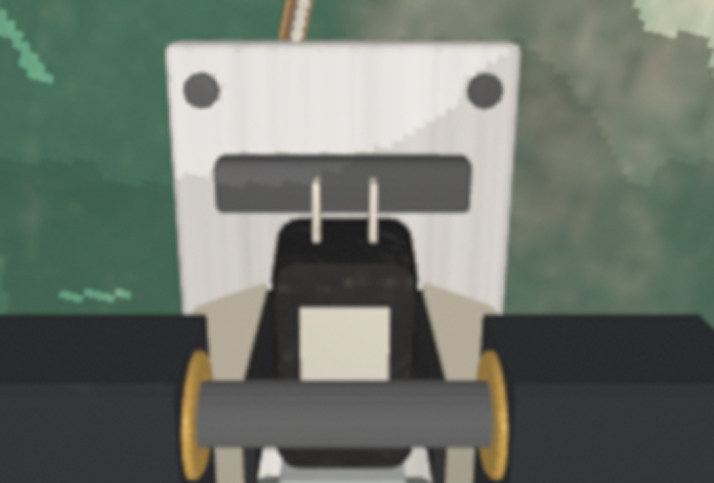

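w6o: the plug end (row 219) is inside the bar's inner edge (row 212), and floor contact is felt at +6 N. I'll release and rise straight up.

Emit:
apply_moves --pt "60 0 0 0 0" --pt "60 0 0 0 0" --pt "60 0 0 0 0" --pt "60 0 0 0 0" --pt "60 0 0 0 0" --pt "60 0 0 0.2 0" --pt "60 0 0 0.5 0" --pt "60 -0.2 0 0.7 0" --pt "60 -0.4 0 0.7 0" --pt "60 -0.3 0 0 0" --pt "60 0 0 0 0"

```text
clock: 10.65
position: [0.3791, 0.105, 0.1414]
ee_rot: [3.121, 0.347, 0.0]
force: [0.6, 0.3, 0.7]
width: 0.601
gripper_force: 0.0
```

```bash
python3 - <<'E'
from h import *
im,d,s=grab('wrist','w7'); C=cam('wrist',s['position'],s['ee_rot']); im=im.copy()
print(s['width'],s['position'])
o=np.array([.4376,.1063]);t=np.radians(12.5);u=np.array([np.cos(t),np.sin(t)]);w=np.array([-u[1],u[0]])
for a,b,z in((26,16,.038),(26,-16,.038),(-26,16,.038),(-26,-16,.038),(26,28,.021),(26,-28,.021)):
    q=proj(C,[[*(o+(a*u+b*w)/1000),z]])[0]; print(a,b,q); cv2.circle(im,tuple(int(x) for x in q.round()),1,(255,0,0),-1)
q=proj(C,[[*o,.03]])[0].astype(int); x0=max(0,q[0]-110);y0=max(0,q[1]-100)
cv2.imwrite('pics/w7o.png',cv2.resize(im[y0:y0+190,x0:x0+220,::-1],None,fx=3,fy=3,interpolation=cv2.INTER_CUBIC))
K,Rc,oo=C;B=[]
for a in(-18,-8,0,8,18):
  for b in(-9,9):
    p=proj(C,[[*(o+(a*u+b*w)/1000),.038]])[0].round().astype(int)
    if 0<=p[1]<400 and 0<=p[0]<640:
        z=d[p[1],p[0]]; P=Rc@np.array([(p[0]-K[0,2])/K[0,0]*z,-(p[1]-K[1,2])/K[1,1]*z,-z])+oo; print(a,b,(P[2]*1000).round(1))
E
```

```text
0.6013246886824022 [0.37910243 0.1050429  0.14141555]
26 16 [317.09734626  84.73424409]
26 -16 [361.72549017  84.92135858]
-26 16 [317.19264054 156.6784448 ]
-26 -16 [359.3241522  156.83502625]
26 28 [301.75503661  85.22676594]
26 -28 [375.07007327  85.53388706]
-18 -9 40.1
-18 9 40.0
-8 -9 39.6
-8 9 40.1
0 -9 39.2
0 9 38.4
8 -9 38.8
8 9 38.6
18 -9 38.5
18 9 39.7
```

View pics/w7o.png

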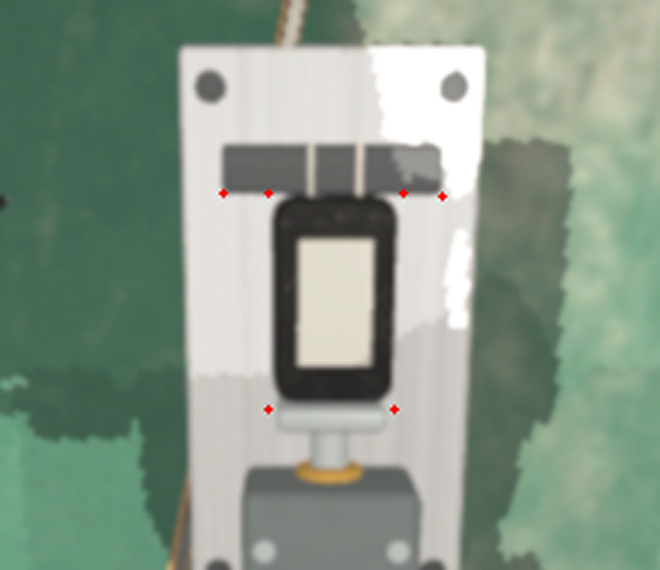

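w7o: the adapter sits square between the plunger plate (row 408) and the bar (row 193), with the plunger pushed in. One flatness check against the floor plane before handing in.

```bash
python3 - <<'E'
from h import *
f=np.load('pics/w7.npz');C=cam('wrist',f['p'],f['r']);K,Rc,oo=C;d=f['d']
v,u_=np.mgrid[0:200,200:480];z=d[v,u_]
P=np.stack([(u_-K[0,2])/K[0,0]*z,-(v-K[1,2])/K[1,1]*z,-z],-1)@Rc.T+oo
o=np.array([.4376,.1063]);t=np.radians(12.5);u=np.array([np.cos(t),np.sin(t)]);w=np.array([-u[1],u[0]])
y=(P[...,:2]-o)@u*1000;x=-(P[...,:2]-o)@w*1000;Z=P[...,2]*1000
for nm,m in(('adapter',(abs(x)<11)&(abs(y)<20)&(Z>30)&(Z<48)),('floor',(abs(x)>22)&(abs(x)<36)&(y>-38)&(y<20)&(abs(Z-12)<6))):
    c=np.linalg.lstsq(np.c_[x[m],y[m],np.ones(m.sum())],Z[m],rcond=None)[0]; print(nm,m.sum(),'slope deg x,y',np.degrees(c[:2]).round(2),'z',c[2].round(2))
E
```

```text
adapter 1672 slope deg x,y [0.1  0.03] z 39.22
floor 2491 slope deg x,y [ 0.02 -0.07] z 12.99
```

Flat: the adapter top is parallel to the floor and 26.2 mm above it. Handing in.

```bash
python3 -c "
from cell import arm
print(arm.sign_off())"
```

```text
the job is handed in; nothing more can be done
None
```

The black adapter is loaded in the test cradle and handed in: it lies flat and square between the stop bar and the plunger, which stays pushed in, and the arm never went near the spool, tape roll, tin or bottle.

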